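Draw two specimen cups from a gravity dispenser

TASK

Slide the white catch tray up to the foot bar of the cup dispenser, its low wall squarely under the middle of the chute's mouth. Then draw the sprung slide gate out by its orange bar as far as its end stop and hold it there until both specimen cups have rolled into the tray. Ease the gate all the way home again without letting it snap shut, and leave the other things on the bench alone.

Things in the scene. Friction and masses are not known exactly. Their poses are not given: they have to be found in the camera images.
- hopper: Specimen cup dispenser, fixed on the bench: clear-walled chute sloping down at 35 deg to its own -x (roughly towards the robot), a higher clear bin with blue rim at the uphill end, blue stand. Origin: on the bench, middle of the front face of the blue foot bar (120 mm wide along y, 22 mm high; that face is the plane x = 0). +x points uphill, z up.
- chute_mouth (a point): Middle of the lower edge of the chute floor, where the cups come out: in the hopper's frame at (-0.025, 0, 0.028) m, so it overhangs the foot bar by 25 mm; underside of the floor 25 mm above the bench; inner width 70 mm.
- bin_front (a point): Middle of the top edge of the bin's front panel, 57 mm uphill of the gate and 145 mm above the chute floor (measured square to it). An upright gripper over the gate's bar would strike the bin: come in leaning 35 deg, square to the chute floor. Guides and bridge (end stop) round the gate reach 88 mm above the chute floor. Highest point of the bin: 256 mm above the bench.
- gate (a joint): Polished steel slide gate that shuts the chute, m: 0 = home, 0.065 = at its end stop. It slides square to the chute floor, along (-0.574, 0, 0.819) in the hopper's frame (35 deg from vertical). A spring draws it home: with its weight about 4 N at home, 9 N at the stop; damping 12 N per m/s. Let go when open, it snaps shut at over 0.4 m/s.
- gate_bar (a point): Middle of the gate's orange grip bar: round, 16 mm thick, 116 mm long along the hopper's y, on a steel stem 6 mm thick, 32 mm wide. Gate home: at (-0.070, 0, 0.145) m in the hopper's frame, 34 mm above the bridge. Moves with the gate; z axis = drawing direction, x axis up the slope. A 5 mm spring rod hangs from the bar 53 mm either side of the middle.
- catch_tray: Loose open white tray, 160 mm along x, 120 mm along y, about 0.35 kg, walls and floor 4 mm; 45 mm high, but the +x wall only 18 mm, to fit under the chute's mouth. Origin: middle of its underside, z up. In place its +x agrees with the hopper's and its +x wall (80 mm from the origin) stands against the foot bar. Starts left or right of the dispenser.
- tray_lug (a point): Grip point on the tray's upright blue lug outside the -x wall, 86 mm from the tray's origin along its -x and 70 mm above the bench; axes as the tray's. The lug is 12 mm thick along x, 50 mm wide along y, its top 90 mm above the bench. The tray is slid on the bench by it.
- cup_red: Specimen cup with red lid, 51 mm diameter, 58 mm long, 30 g; lies across the chute directly behind the gate, ready to roll. Origin: middle of its base; its z axis runs towards the lid.
- cup_red_mid (a point): Middle of the red-lidded cup.
- cup_white: Specimen cup with white lid, same size and mass; lies across the chute uphill of the red one. Origin: middle of its base; its z axis runs towards the lid.
- cup_white_mid (a point): Middle of the white-lidded cup.
- foam_block: Bystander: grey foam tube tray, 155x155x42 mm, on the other side of the dispenser from the catch tray. Origin: middle of its underside.
- tall_bottle: Bystander: white bottle with blue cap, 55 mm diameter, 125 mm tall, left of the dispenser. Origin: middle of its base.
- slide_carton: Bystander: blue box of slides, 84x62x40 mm, right of the dispenser. Origin: middle of its underside.

How it is judged:
On the way, in this order (a step that is already met when the one before it is completed fails the run):
1. The tray stands flat under the mouth: its low wall within 17 mm of the foot bar, centred within 20 mm, square within 10 deg, the gate still home (x of catch_tray in the frame of hopper between -0.097 and -0.07 m and y of catch_tray in the frame of hopper between -0.02 and 0.02 m and angle between the x axis of catch_tray and the x axis of hopper, either way round below 0.17 rad and angle between catch_tray's own z axis and vertical below 0.05 rad and value of joint gate below 0.005 m and linear speed of catch_tray below 0.02 m/s), for 0.2 s.
2. The gate is drawn out to its end stop (within 4 mm) and held there (value of joint gate above 0.061 m), for 0.3 s.
At the end, for the whole second after the job is handed in: Both cups lie at rest inside the catch tray, the tray stands flat under the mouth (low wall within 32 mm of the foot bar, centred within 30 mm, square within 14 deg), the gate is home within 4 mm (x of catch_tray in the frame of hopper between -0.112 and -0.07 m and y of catch_tray in the frame of hopper between -0.03 and 0.03 m and angle between the x axis of catch_tray and the x axis of hopper, either way round below 0.25 rad and angle between catch_tray's own z axis and vertical below 0.05 rad and x of cup_red_mid in the frame of catch_tray between -0.076 and 0.076 m and y of cup_red_mid in the frame of catch_tray between -0.056 and 0.056 m and z of cup_red_mid in the frame of catch_tray between 0.01 and 0.06 m and linear speed of each of cup_red, cup_white below 0.03 m/s and x of cup_white_mid in the frame of catch_tray between -0.076 and 0.076 m and y of cup_white_mid in the frame of catch_tray between -0.056 and 0.056 m and z of cup_white_mid in the frame of catch_tray between 0.01 and 0.06 m and value of joint gate below 0.004 m); the robot touches nothing.
It fails at once if The gate snaps shut: it moves home faster than 0.35 m/s (velocity of joint gate below -0.35 m/s).
It fails at once if A bystander (foam tray, bottle, slide box) is moved by more than 25 mm (distance of any of foam_block, tall_bottle, slide_carton from where it was at the start of the episode above 0.025 m).
It also fails if it takes over 59 s, if anything falls off the work surface, if the arm or the gripper's body presses on something with over 40 N, if the wrist force passes 120 N, or if a joint passes its speed limit or range.

ROBOT

A 7-joint arm with a two-finger parallel gripper is mounted at the origin on a cart in front of the work surface, level with it; the furniture and walls round the work are solid. World frame = base frame: x ahead of the robot, y to its left, z up, the work surface at z = 0. Lengths are in m, angles in rad, forces in N, time in s.
With the tool pointing down it reaches from about 0.4 to 0.875 m from the base axis. Payload 19.3 kg.
Tool frame: the origin (TCP) lies on the front face of the gripper's body, between the roots of the fingers; the fingertips stand 73 mm ahead of it and the grasp point (between the pads) lies 54 mm ahead of it; z points along the fingers, y is the direction in which the jaws open and shut (so a half turn about z gives the same grasp; the last joint's range is limited). The gripper opens to 85 mm and grips with 20 to 120 N. Pads are 22 mm wide; open, the fingers measure 114 mm over their backs; the gripper's body (76 mm by 85 mm) begins 54 mm behind the grasp point. The pads swing forward as they close: fully open they stand 13 mm farther back than shut.
Start: joints at [-1.309, 0.521, -0.036, 1.599, 0.021, 1.021, -0.113], TCP at [0.204, 0.591, 0.304] pointing down, gripper open.
Joint ranges: [-2.91, 2.91], [-0.3, 2.13], [-1.5, 1.42], [0.17, 2.43], [-1.26, 4.41], [0.16, 1.93], [-2.52, 2.52]. Speed limits (rad/s): [1.89, 1.89, 2.39, 2.39, 3.01, 3.01, 3.01].

INTERFACE

Orientations are given as [roll, pitch, yaw] about the fixed x, y, z axes, in that order (R = Rz(yaw) Ry(pitch) Rx(roll)).
In Python, from workcell import bot gives the robot as it stands.
- The arm moves only by the shell command python3 -m crank 'ROWS' [OPENING] [FORCE]. ROWS is a JSON object of lists of equal length, an entry for each row: "travel": the shift along the world's x, y, z in cm, a list of three; "rot": the turn, a rotation vector about the world's x, y, z in degrees, a list of three. A call has 1 to 8 rows; each row is the pose to reach, as a shift and turn from the pose commanded when the call began; what a row does not reach only later rows make up. A row lasts 1/10 s, in which the tool goes at most 50 mm and 8.59 degrees, less where a joint would pass 70% of its speed; a pose out of reach is approached as far as the arm can. A call with a gripper value outside its range is refused whole. OPENING is the opening, from -1 (shut) to 1 (fully open), so that 0 is half open, set as the call begins (- or left out, the last holds). The fingers move at their own pace and stop on an object; FORCE is the grip in N (left out, the last holds). Time passes only in rows, so rows that repeat a pose let the fingers close. It gives the time, the measured TCP pose, the force and the opening at its end, in the units of the state.
- bot.observe(): the state, without advancing time (a new reading comes with each control period).
- bot.grab_frame(name): name is "scene" or "side" or "wrist"; returns the picture (400x640x3 uint8, red, green, blue); there is no depth.
- bot.camera_model(name): a dict with "fx", "fy", "cx", "cy" (pixels), "R" (3x3) and "t" (3): a world point X has camera coordinates R X + t. Camera axes: x right, y down, z forward; pixel columns grow to the right and rows downward; lengths in m; the calibration is good to about 2 mm. A picture is of the moment at which its call begins: read the wrist's pose just before it. camera_model takes no time and is no camera call; for the wrist camera it gives the pose at the moment of the call.
- bot.job_done(): hands the job in, once; it reports no verdict.
Trained networks look in the newest picture that a camera, given by its name, has taken for a name from the list of things; names that differ only in an ending like _2 or _b are one class to them, and where a whole thing is asked for, a point or a joint stands for the part that bears it (a point fixed in the world has none). Each returns a list of dicts, best first, with "conf" (0 to 1); they miss things now and then, are a little off and sometimes report something else, mostly with a low value. They report only what shows in the picture. A call takes as long as a camera call.
- bot.silhouettes(camera, thing): "pixels" (400x640 bool, what is visible of it) and "box" ([centre column, centre row, width, height] in pixels, round what is visible of it).
The state is a dict: "clock": time; "qpos": joint angles; "qd": joint speeds; "joint_efforts": joint torques, N m; "position": TCP position; "tool_rot": TCP orientation; "force": force on the tool from outside, world axes, zero at the start; "moment": the same for the moment, N m; "grip_width": finger opening in m.
Only numpy, scipy, OpenCV 4.12 (cv2) and the standard library are available. Lean on these libraries where they do the work, as an engineer would, in place of code of your own. Each camera call takes 0.05 s, during which the arm holds its last target.

## Working session

There is one attempt and no reset: what is moved stays moved. The work goes in short steps, Python scripts to look and compute and a shell command to move; the robot and the scene stay as the last step left them, time stands still between calls to the robot, and variables do not carry over. Pictures are saved under pics/ and viewed, and the job is handed in when it is done.

```bash
ls; mkdir -p pics; python3 - <<'E'
from workcell import bot
import cv2
s=bot.observe()
print({k:s[k] for k in s})
for n in ("scene","side"):
    im=bot.grab_frame(n); cv2.imwrite(f"pics/{n}0.png",im[:,:,::-1]); m=bot.camera_model(n); print(n,m)
E
```

```text
pics
{'clock': 0.0, 'qpos': array([-1.30919976,  0.52202877, -0.03633876,  1.59998817,  0.02122475,
        1.0211017 , -0.11279816]), 'qd': array([ 0.00132021,  0.00034712,  0.00197373,  0.00088861,  0.00085086,
       -0.00100288,  0.00065338]), 'joint_efforts': array([-6.38615184e-04, -9.27099609e+01,  1.98000938e+00, -3.69926155e+01,
        1.79554633e-02,  8.09243415e-03,  1.14286436e-05]), 'position': array([0.20353593, 0.59066672, 0.30332347]), 'tool_rot': array([-3.14045652e+00,  9.65250450e-05,  2.80981044e+00]), 'force': array([-0.44230104, -0.53863023,  0.32940867]), 'moment': array([-0.02328519, -0.02388722, -0.02833862]), 'grip_width': 0.08526820322257676}
scene {'fx': 369.3734894078124, 'fy': 369.3734894078124, 'cx': 320.7422032048831, 'cy': 203.45592649580948, 'R': array([[ 0.78402339, -0.6205235 ,  0.01605966],
       [-0.42048184, -0.54994973, -0.72163032],
       [ 0.45662058,  0.55902225, -0.69209231]]), 't': array([-0.44488505,  0.32829225,  0.76560891])}
side {'fx': 394.36404609870937, 'fy': 394.36404609870937, 'cx': 325.69537217269385, 'cy': 200.7847693209986, 'R': array([[-0.95906497,  0.28305096, -0.00874874],
       [ 0.18340712,  0.5973083 , -0.78075901],
       [-0.21576889, -0.7504032 , -0.62477102]]), 't': array([0.54479507, 0.00969961, 1.19267959])}
```

View pics/scene0.png

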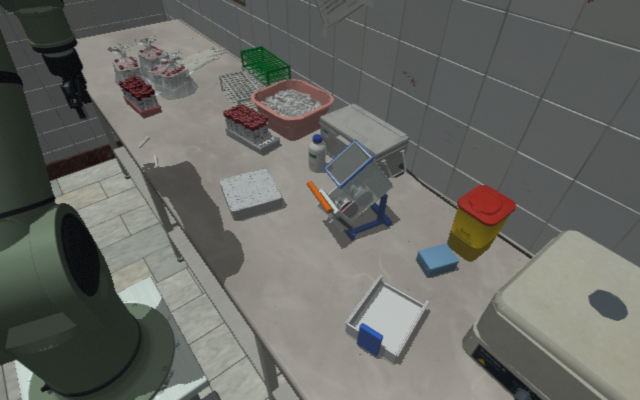

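View pics/side0.png

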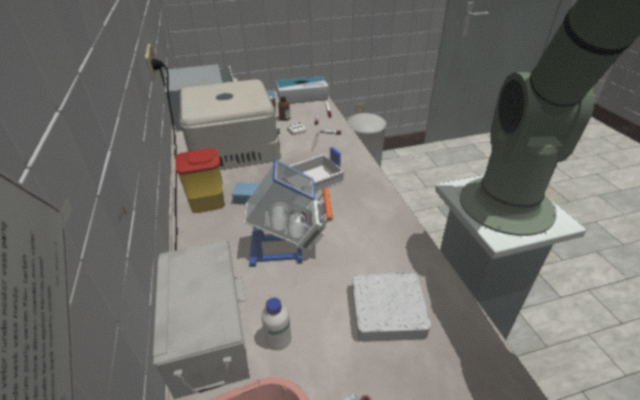

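```bash
python3 - <<'E'
from workcell import bot
import cv2,numpy as np,pickle
out={}
for n in ("scene","side"):
    im=bot.grab_frame(n); out[n]=dict(im=im,cam=bot.camera_model(n))
    for th in ("catch_tray","tray_lug","gate_bar","hopper","foam_block","cup_red","slide_carton","tall_bottle"):
        r=bot.silhouettes(n,th)
        out[n][th]=r
        for d in r[:2]: print(n,th,round(d['conf'],2),np.round(d['box'],1),d['pixels'].sum())
pickle.dump(out,open('o.pkl','wb'))
def vis(n,c,w,name,k=5):
    im=out[n]['im'].copy()
    x,y=c
    cr=im[y-w//2:y+w//2,x-w*2//3:x+w*2//3]
    cv2.imwrite(f'pics/{name}.png',cv2.resize(cr[:,:,::-1],(800,600),interpolation=cv2.INTER_CUBIC))
vis('scene',(360,200),150,'hop_sc'); vis('side',(290,215),150,'hop_si')
E
```

```text
scene catch_tray 0.69 [342.2 202.1  14.7  14.1] 221
scene tray_lug 0.76 [386.6 319.9  85.   85.7] 4053
scene tray_lug 0.44 [322.  199.   30.8  36.4] 255
scene gate_bar 0.81 [318.9 200.3  26.9  36.2] 269
scene hopper 0.79 [349.1 191.3  86.3  98.2] 4179
scene hopper 0.74 [438.4 259.9  44.6  34.9] 970
scene foam_block 0.91 [248.9 195.2  66.5  51.7] 2326
scene foam_block 0.56 [437.2 261.1  45.9  33.1] 947
scene cup_red 0.48 [343.1 202.   11.9  12.2] 194
scene slide_carton 0.84 [436.6 257.1  45.3  37.4] 1006
scene tall_bottle 0.62 [315.  153.4  21.3  40.2] 519
side catch_tray 0.79 [316.1 169.6  49.7  45.9] 1339
side tray_lug 0.74 [317.9 170.9  52.5  45.1] 1216
side gate_bar 0.63 [317.6 205.2  22.9  41.4] 345
side hopper 0.68 [287.9 212.4  92.7 109.5] 5719
side foam_block 0.89 [390.5 307.1  83.3  66.6] 4681
side foam_block 0.69 [288.5 212.9  90.7 108.6] 5804
side cup_red 0.59 [302.6 219.2  10.8   9.9] 96
side slide_carton 0.62 [246.1 192.8  19.6  23.1] 379
side tall_bottle 0.95 [276.6 322.3  30.7  56. ] 1266
```

View pics/hop_sc.png

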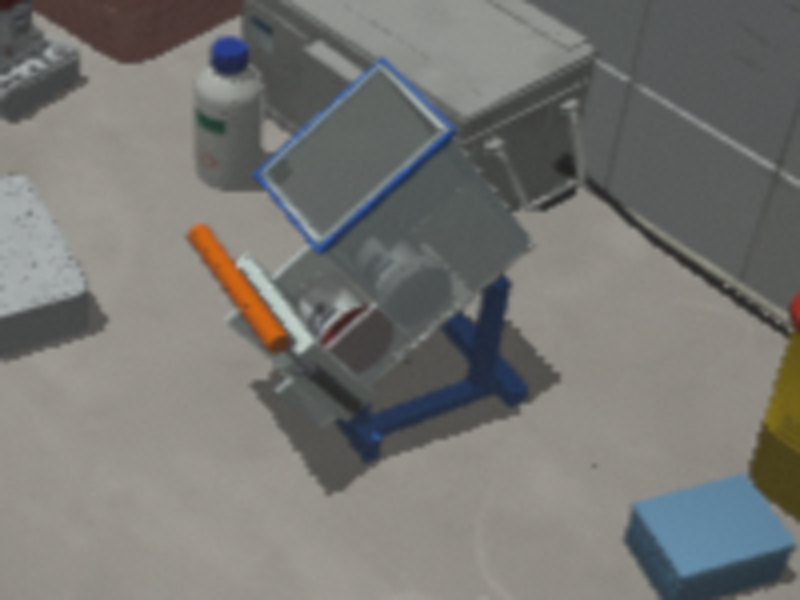

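View pics/hop_si.png

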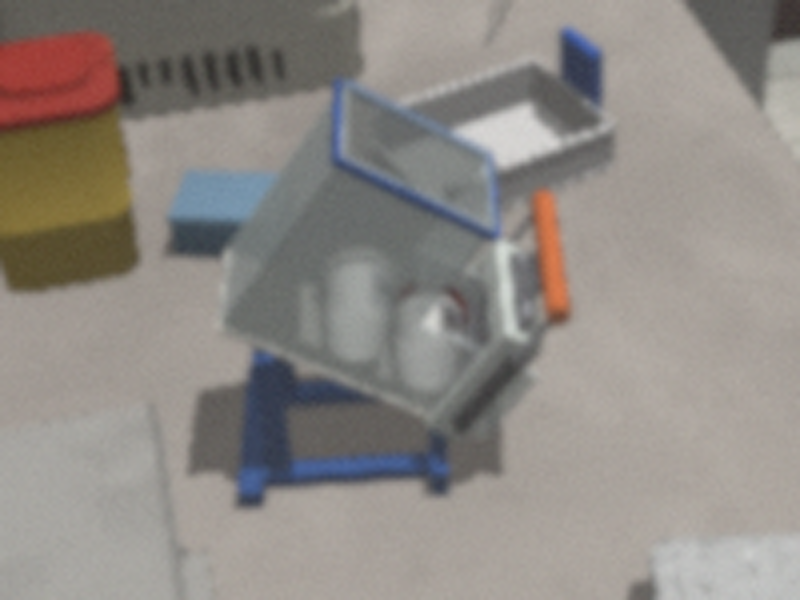

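```bash
cat > h.py <<'E'
import numpy as np,cv2,pickle
from scipy.optimize import least_squares
TH=np.linspace(0,2*np.pi,24,endpoint=False); D=np.c_[np.cos(TH),np.sin(TH)]
def proj(c,P):
    q=P@np.array(c['R']).T+np.array(c['t']); return np.c_[c['fx']*q[:,0]/q[:,2]+c['cx'],c['fy']*q[:,1]/q[:,2]+c['cy']]
def sup(p): return (p@D.T).max(0)
def msup(m):
    n,l,s,_=cv2.connectedComponentsWithStats(m.astype(np.uint8))
    k=1+s[1:,4].argmax(); v,u=np.nonzero(l==k); return sup(np.c_[u,v])+0.4
def Rz(a): return np.array([[np.cos(a),-np.sin(a),0],[np.sin(a),np.cos(a),0],[0,0,1]])
def place(p,P): return P@Rz(p[2]).T+[p[0],p[1],0]
def box(x0,x1,y0,y1,z0,z1): return np.array([[x,y,z] for x in(x0,x1) for y in(y0,y1) for z in(z0,z1)])
TRAY=np.r_[box(-.08,.08,-.06,.06,0,.018),box(-.08,.07,-.06,.06,0,.045)[:4+4],box(-.092,-.08,-.025,.025,.03,.09)]
def barpts(g=0.):
    c=np.array([-.07,0,.145])+g*np.array([-.574,0,.819]);a=np.linspace(0,2*np.pi,24)
    return np.array([c+[.008*np.cos(t),y,.008*np.sin(t)] for t in a for y in(-.058,.058)])
def fit(P,obs,p0,dirs=None):
    f=lambda p: np.concatenate([(sup(proj(c,place(p,P)))-s)[w] for c,s,w in obs])
    r=least_squares(f,p0,loss='soft_l1',x_scale=[.01,.01,.05]); return r.x,f(r.x)
def orange(im):
    h=cv2.cvtColor(im,cv2.COLOR_RGB2HSV); return (h[...,0]>4)&(h[...,0]<16)&(h[...,1]>170)&(h[...,2]>110)
def ray0(c,u,v,z=0):
    R=np.array(c['R']);o=-R.T@np.array(c['t']);d=R.T@np.array([(u-c['cx'])/c['fx'],(v-c['cy'])/c['fy'],1]);return o+d*(z-o[2])/d[2]
E
python3 - <<'E'
from h import *
o=pickle.load(open('o.pkl','rb'))
S,I=o['scene'],o['side']
A=np.ones(24,bool)
print('foot scene',ray0(S['cam'],260+372/4,125+458/4),'side',ray0(I['cam'],190+437/4,140+492/4), ray0(I['cam'],190+250/4,140+504/4))
for d in (S,I):
    m=orange(d['im']); v,u=np.nonzero(m); print(m.sum(),u.min(),u.max(),v.min(),v.max())
p=ray0(S['cam'],320,197,.145)
best=None
for yaw in (-.6,-.3,0,.3,.6):
    x,r=fit(barpts(),[(S['cam'],msup(orange(S['im'])),A),(I['cam'],msup(orange(I['im'])),A)],[p[0]+.07,p[1],yaw])
    if best is None or (r**2).sum()<(best[1]**2).sum(): best=(x,r)
print('hopper',best[0],np.round(best[1],1))
for nm in('scene','side'):
    x,r=fit(barpts(),[(o[nm]['cam'],msup(orange(o[nm]['im'])),A)],best[0]); print(nm,x,np.abs(r).max())
hp=best[0]
print('foot corners pred',place(hp,np.array([[0,-.06,0],[0,.06,0.]])))
p=ray0(S['cam'],387,320)
best=None
for yaw in np.arange(-1.5,1.6,.3):
    x,r=fit(TRAY,[(S['cam'],msup(S['tray_lug'][0]['pixels']),A)],[p[0],p[1],yaw])
    if best is None or (r**2).sum()<(best[1]**2).sum(): best=(x,r)
print('tray',best[0],np.round(best[1],1))
for nm in('foam_block','slide_carton','tall_bottle'):
  for d in(S,I):
    b=d[nm][0]['box']; print(nm,ray0(d['cam'],b[0],b[1],.03))
for nm,d in(('scene',S),('side',I)):
    im=d['im'].copy()
    im=cv2.resize(im,None,fx=2,fy=2)
    for P,c in((place(hp,np.r_[barpts(),box(0,.0,-.06,.06,0,.022),[[-.025,-.035,.028],[-.025,.035,.028]]]),(0,255,0)),(place(best[0],TRAY),(255,0,0))):
        for u,v in proj(d['cam'],P): cv2.circle(im,(int(2*u+.5),int(2*v+.5)),1,c,-1)
    x0=2*(200 if nm=='side' else 240);y0=2*100
    cv2.imwrite(f'pics/fit_{nm}.png',cv2.resize(im[y0:y0+500 if nm=='scene' else y0+300,x0:x0+500 if nm=='scene' else x0+400][:,:,::-1],(800,600)))
E
```

```text
foot scene [ 0.6294574  -0.06474732  0.        ] side [0.6538756 0.0506856 0.       ] [0.77057302 0.02593276 0.        ]
171 308 330 181 211Traceback (most recent call last):
  File "<stdin>", line 7, in <module>
    return umr_minimum(a, axis, None, out, keepdims, initial, where)
ValueError: zero-size array to reduction operation minimum which has no identity
```

```bash
cat >> h.py <<'E'
def orange(im):
    i=im.astype(int); m=(i[...,0]-i[...,2]>70)&(i[...,0]-i[...,1]>45)&(i[...,1]-i[...,2]>15)
    return m
E
cat > f1.py <<'E'
from h import *
o=pickle.load(open('o.pkl','rb'))
S,I=o['scene'],o['side']
A=np.ones(24,bool)
ms={}
for n,d in (('scene',S),('side',I)):
    m=orange(d['im']); m[:,:290]=0; m[:,360:]=0; m[:150]=0;m[260:]=0; v,u=np.nonzero(m); print(m.sum(),u.min(),u.max(),v.min(),v.max()); ms[n]=msup(m)
p=ray0(S['cam'],320,197,.145)
best=None
for yaw in (-.6,-.3,0,.3,.6):
    x,r=fit(barpts(),[(S['cam'],ms['scene'],A),(I['cam'],ms['side'],A)],[p[0]+.07,p[1],yaw])
    if best is None or (r**2).sum()<(best[1]**2).sum(): best=(x,r)
print('hopper',best[0],np.round(best[1],1))
for nm in('scene','side'):
    x,r=fit(barpts(),[(o[nm]['cam'],ms[nm],A)],best[0]); print(nm,x,np.abs(r).max())
hp=best[0]
print('foot corners pred',place(hp,np.array([[0,-.06,0],[0,.06,0.]])))
p=ray0(S['cam'],387,320)
best=None
for yaw in np.arange(-1.5,1.6,.3):
    x,r=fit(TRAY,[(S['cam'],msup(S['tray_lug'][0]['pixels']),A)],[p[0],p[1],yaw])
    if best is None or (r**2).sum()<(best[1]**2).sum(): best=(x,r)
print('tray',best[0],np.round(best[1],1))
for nm in('foam_block','slide_carton','tall_bottle'):
  for d in(S,I):
    b=d[nm][0]['box']; print(nm,ray0(d['cam'],b[0],b[1],.03))
for nm,d in(('scene',S),('side',I)):
    im=d['im'].copy()
    im=cv2.resize(im,None,fx=2,fy=2)
    for P,c in((place(hp,np.r_[barpts(),box(0,.0,-.06,.06,0,.022),[[-.025,-.035,.028],[-.025,.035,.028]]]),(0,255,0)),(place(best[0],TRAY),(255,0,0))):
        for u,v in proj(d['cam'],P): cv2.circle(im,(int(2*u+.5),int(2*v+.5)),1,c,-1)
    x0=2*(200 if nm=='side' else 240);y0=2*100
    cv2.imwrite(f'pics/fit_{nm}.png',cv2.resize(im[y0:y0+500 if nm=='scene' else y0+300,x0:x0+500 if nm=='scene' else x0+400][:,:,::-1],(800,600)))
E
python3 f1.py
```

```text
201 307 331 181 211
160 324 331 188 217
hopper [ 0.6337077  -0.00538295 -0.21806819] [ 0.6  0.9  1.4  2.   2.2  1.9  1.6  1.4  1.3  1.1 -0.   0.1  0.3  0.2
  0.1  0.3  0.6  0.8  1.   0.7  0.6  0.5 -0.1  0.2  1.1  1.5  1.9  2.4
  2.8  3.3  3.8  3.4  2.9  2.4  1.9  1.2  1.   0.7  0.4  0.3  0.3  0.6
  1.   0.8  0.7  0.8  0.9  0.7]
scene [ 0.63494566 -0.0025738  -0.21747   ] 1.6853193475351986
side [ 0.63143516 -0.0133369  -0.22721865] 2.745462630771698
foot corners pred [[ 0.62072706 -0.06396198  0.        ]
 [ 0.64668834  0.05319608  0.        ]]
tray [ 0.52693672 -0.28915238  0.25560055] [-0.4 -0.5 -0.7 -0.5 -0.2  0.   0.2  0.2 -1.7 -1.2 -0.9 -0.6 -0.3 -0.2
  0.  -1.3 -0.9 -0.5 -0.  -0.1 -0.8 -0.9 -0.8 -0.6]
foam_block [0.48071083 0.23456382 0.03      ]
foam_block [0.49640977 0.26297943 0.03      ]
slide_carton [ 0.73988815 -0.25621363  0.03      ]
slide_carton [ 0.74701233 -0.24701259  0.03      ]
tall_bottle [0.76463631 0.28128015 0.03      ]
tall_bottle [0.74450633 0.22859966 0.03      ]
```

View pics/fit_scene.png

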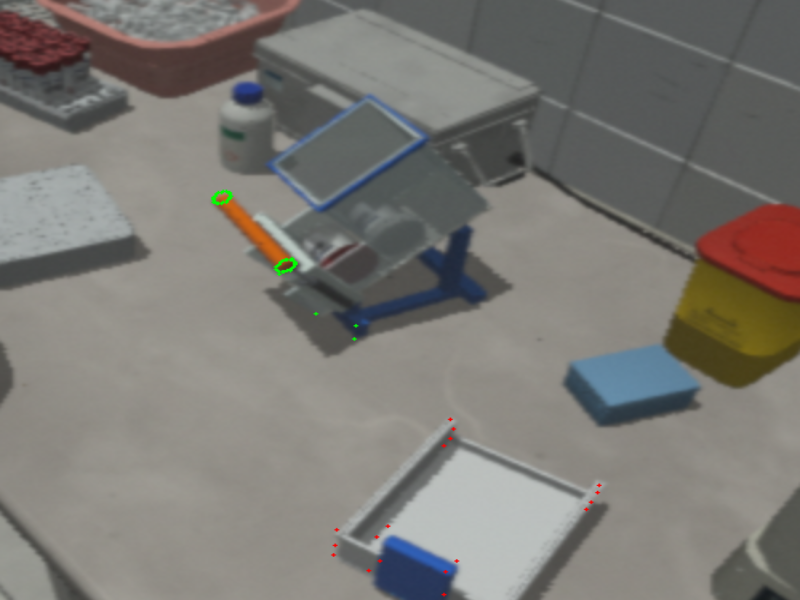

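View pics/fit_side.png

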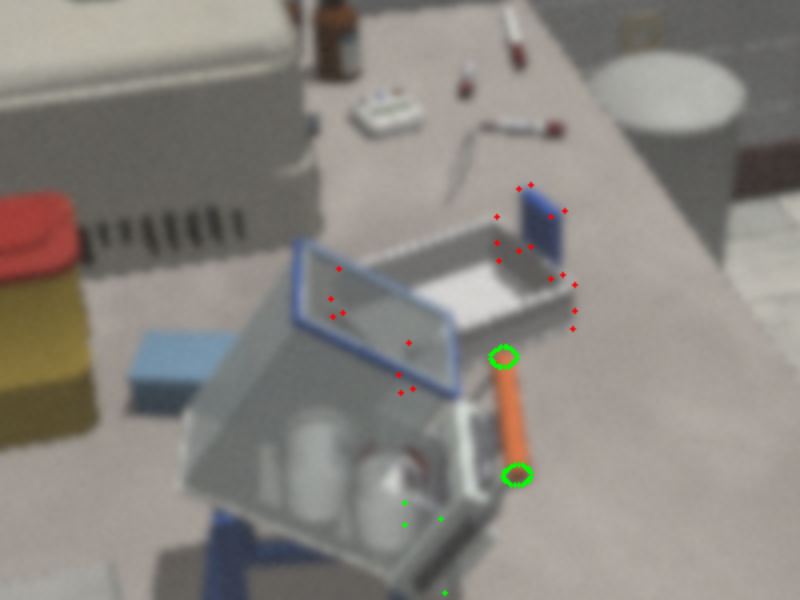

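The overlays match both pictures. In the scene view the orange bar runs from (309,183) to (330,210), and the tray is at about (387,320) with its lug towards the robot. Next I move in an arc towards the lug.

```bash
python3 -m crank '{"travel":[[3,-2.8,0],[6,-5.6,0],[9,-8.4,0],[12,-11.2,0],[15,-14.2,0],[18,-17.6,0],[20.5,-21.5,0],[22.5,-26,0]],"rot":[[0,0,-3],[0,0,-6],[0,0,-9],[0,0,-12],[0,0,-15],[0,0,-18],[0,0,-21],[0,0,-24]]}'
python3 -m crank '{"travel":[[1.5,-4.7,0],[2.5,-9.5,0],[3,-14.4,0],[3.4,-19.3,0],[3.6,-24.2,0],[3.7,-29.1,0],[3.4,-34,0],[3,-38.9,0]],"rot":[[0,0,-3],[0,0,-6],[0,0,-9],[0,0,-12],[0,0,-15],[0,0,-18],[0,0,-21],[0,0,-24]]}'
```

```text
clock: 1.8
position: [0.4297, 0.3296, 0.3039]
tool_rot: [3.141, 0.0, 2.389]
force: [-0.3, 0.3, 0.6]
grip_width: 0.0855
clock: 2.6
position: [0.4583, -0.06, 0.3042]
tool_rot: [3.141, 0.0, 1.97]
force: [1.7, 0.8, 0.2]
grip_width: 0.0853
```

```bash
python3 -m crank '{"travel":[[-0.4,-4.9,0],[-0.8,-9.7,0],[-1.1,-14.5,0],[-1.3,-19.3,0],[-1.5,-23,0],[-1.5,-25,0],[-1.5,-25,0]],"rot":[[0,0,-2],[0,0,-4],[0,0,-6],[0,0,-8],[0,0,-8.3],[0,0,-8.3],[0,0,-8.3]]}'
python3 - <<'E'
from workcell import bot
import cv2,pickle
c=bot.camera_model('wrist');im=bot.grab_frame('wrist')
pickle.dump((c,im),open('w1.pkl','wb'))
cv2.imwrite('pics/w1.png',im[:,:,::-1])
s=bot.observe();print(s['qpos'],s['position'],s['tool_rot'])
E
```

```text
clock: 3.3
position: [0.4428, -0.3109, 0.3039]
tool_rot: [-3.141, 0.001, 1.823]
force: [0.1, 0.8, 0.1]
grip_width: 0.0856
[ 0.16196715  0.4206351   0.45529856  1.84215451 -0.2254495   0.92987421
  0.97279645] [ 0.44320759 -0.30909785  0.30373117] [-3.14121842e+00  1.59968631e-04  1.82502017e+00]
```

View pics/w1.png

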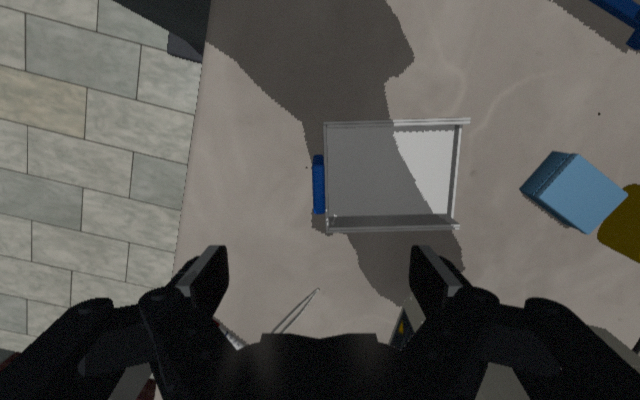

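```bash
python3 - <<'E'
from h import *
c,im=pickle.load(open('w1.pkl','rb'))
i=im.astype(int)
m=(i[...,2]-i[...,0]>50); m[:,340:]=0; m[:,:290]=0; m[:120]=0; m[240:]=0
v,u=np.nonzero(m); print(m.sum(),u.min(),u.max(),v.min(),v.max())
# fit lug+ tray with hull of bright? use lug hull + floor pts
P=box(-.092,-.08,-.025,.025,.03,.09)
x,r=fit(P,[(c,msup(m),np.ones(24,bool))],[.527,-.289,.256]); print(x,np.round(r,1))
k=cv2.resize(im,None,fx=2,fy=2)
for p,col in(((.527,-.289,.256),(255,0,0)),(x,(0,255,0))):
  for a,b in proj(c,place(p,TRAY)): cv2.circle(k,(int(2*a+.5),int(2*b+.5)),2,col,-1)
cv2.imwrite('pics/w1f.png',k[150:550,500:1100][:,:,::-1])
E
```

```text
519 313 324 162 213
[ 0.52711928 -0.29378737  0.25460391] [0.5 1.2 2.1 2.8 3.  2.7 1.6 2.2 2.6 2.8 2.4 1.9 0.4 1.9 4.4 6.5 7.7 6.9
 5.6 6.7 7.2 7.3 5.3 3. ]
```

View pics/w1f.png

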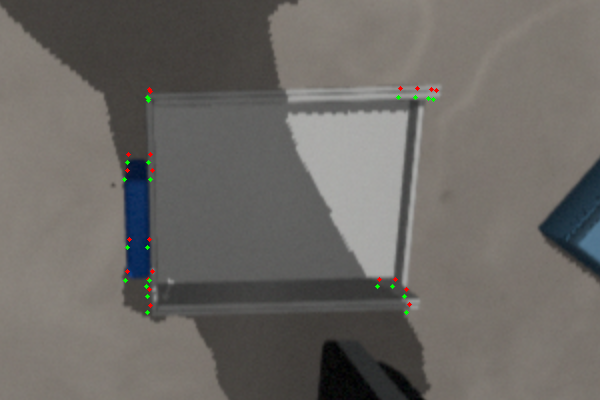

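The red overlay (my first fit) matches the tray; lug top is at about (319,184) in the wrist view. Descend and grip.

```bash
python3 -m crank '{"travel":[[0,0,-3.5],[0,0,-7],[0,0,-10.5],[0,0,-14],[0,0,-16.5],[0,0,-17.8],[0,0,-17.8]],"rot":[[0,0,0.3],[0,0,0.5],[0,0,0.5],[0,0,0.5],[0,0,0.5],[0,0,0.5],[0,0,0.5]]}'
python3 -m crank '{"travel":[[0,0,0],[0,0,0],[0,0,0],[0,0,0],[0,0,0],[0,0,0],[0,0,0],[0,0,0]],"rot":[[0,0,0],[0,0,0],[0,0,0],[0,0,0],[0,0,0],[0,0,0],[0,0,0],[0,0,0]]}' -1 50
```

```text
clock: 4.05
position: [0.4434, -0.3071, 0.125]
tool_rot: [-3.14, -0.002, 1.837]
force: [0.3, -0.1, -0.1]
grip_width: 0.0851
clock: 4.85
position: [0.4437, -0.3082, 0.1264]
tool_rot: [3.141, 0.0, 1.836]
force: [-1.2, 1.9, 7.9]
grip_width: 0.0116
```

```bash
python3 -m crank '{"travel":[[-0.2,0.8,0],[-0.5,2.3,0],[-0.9,4.3,0],[-1.3,6.5,0],[-1.7,8.8,0],[-2.0,11.1,0],[-2.3,13.5,0],[-2.5,16,0]],"rot":[[0,0,-1],[0,0,-3],[0,0,-5.5],[0,0,-8.5],[0,0,-11.5],[0,0,-14.5],[0,0,-17.5],[0,0,-20.5]]}'
python3 -m crank '{"travel":[[0,2.5,0],[0,5,0],[0.1,7.6,0],[0.2,10.3,0],[0.4,13,0],[0.6,15.6,0],[0.9,17.7,0],[1,18.9,0]],"rot":[[0,0,-2.5],[0,0,-5],[0,0,-6.7],[0,0,-7.2],[0,0,-7.2],[0,0,-7.2],[0,0,-7.2],[0,0,-7.2]]}'
python3 - <<'E'
from workcell import bot
import cv2,pickle
o={}
for n in('scene','side'):
    im=bot.grab_frame(n); o[n]=(bot.camera_model(n),im)
pickle.dump(o,open('o2.pkl','wb'))
cv2.imwrite('pics/s2.png',cv2.resize(o['scene'][1][110:310,240:500][:,:,::-1],(780,600),interpolation=cv2.INTER_CUBIC))
s=bot.observe();print(s['position'],s['tool_rot'],s['grip_width'])
E
```

```text
clock: 5.65
position: [0.4187, -0.1479, 0.1263]
tool_rot: [3.14, 0.001, 1.474]
force: [1.3, -5.5, 6.6]
grip_width: 0.011
clock: 6.45
position: [0.4291, 0.0417, 0.1263]
tool_rot: [3.14, 0.0, 1.352]
force: [0.6, -7.0, 8.6]
grip_width: 0.0113
[0.42914142 0.0424966  0.12631107] [ 3.14014777e+00 -8.61195693e-04  1.35367863e+00] 0.011385715836540692
```

View pics/s2.png

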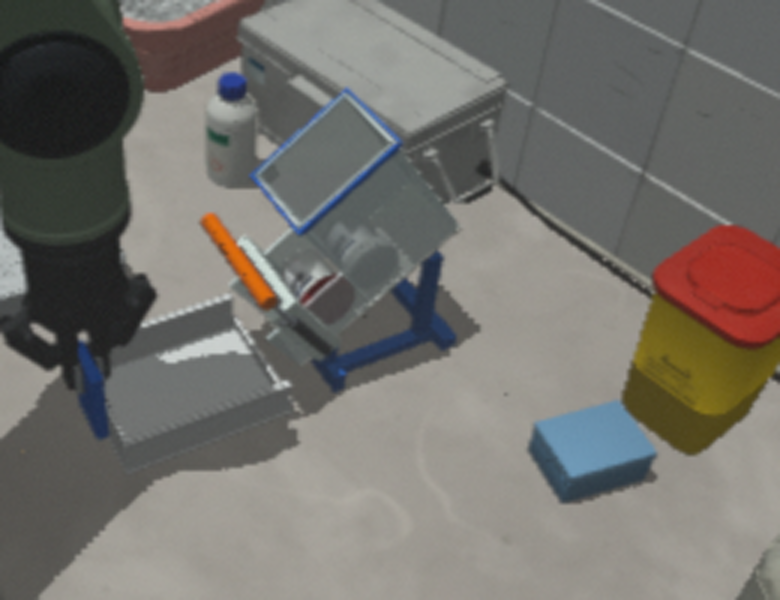

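```bash
python3 - <<'E'
from h import *
o=pickle.load(open('o2.pkl','rb'))
c,im=o['scene']
g=lambda a,b:ray0(c,240+a/3,110+b/3)
hp=np.array([.634,-.004,-.218])
th=lambda p:(p[:2]-hp[:2])@Rz(hp[2])[:2,:2]
for p in ((298,425),(130,468),(336,388)): print(g(*p)[:2],th(g(*p)))
# tray predicted from grip: TCP -> lug
yaw=1.3537-np.pi/2; t=np.array([.4291,.0425])+.086*np.array([np.cos(yaw),np.sin(yaw)]); print(yaw,t,th(t))
def draw(n,x0,y0,w,h,k):
    c,im=o[n]; q=cv2.resize(im,None,fx=k,fy=k,interpolation=cv2.INTER_CUBIC)
    for p,P,col in((hp,np.r_[barpts(),box(0,.0,-.06,.06,0,.022)],(0,255,0)),((t[0],t[1],yaw),TRAY,(255,0,0))):
        for a,b in proj(c,place(p,P)): cv2.circle(q,(int(k*a+1),int(k*b+1)),2,col,-1)
    cv2.imwrite(f'pics/d2_{n}.png',q[k*y0:k*(y0+h),k*x0:k*(x0+w)][:,:,::-1])
draw('scene',240,150,190,140,4);draw('side',220,130,190,140,4)
E
```

```text
[ 0.57196158 -0.07420393] [-0.04538657 -0.08195984]
[ 0.42752024 -0.02197223] [-0.1977058  -0.06220377]
[ 0.6276738  -0.06261593] [ 0.00650083 -0.05859682]
-0.21709632679489665 [0.51308132 0.02397603] [-0.12410735  0.00116191]
```

View pics/d2_scene.png

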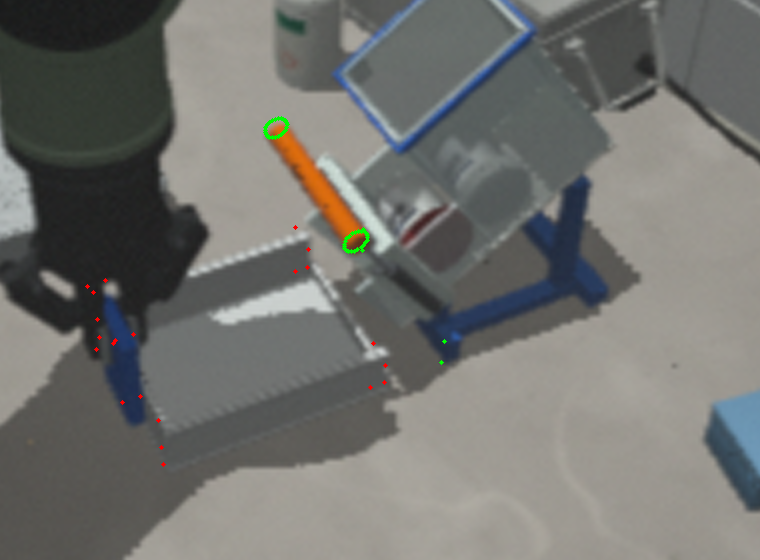

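View pics/d2_side.png

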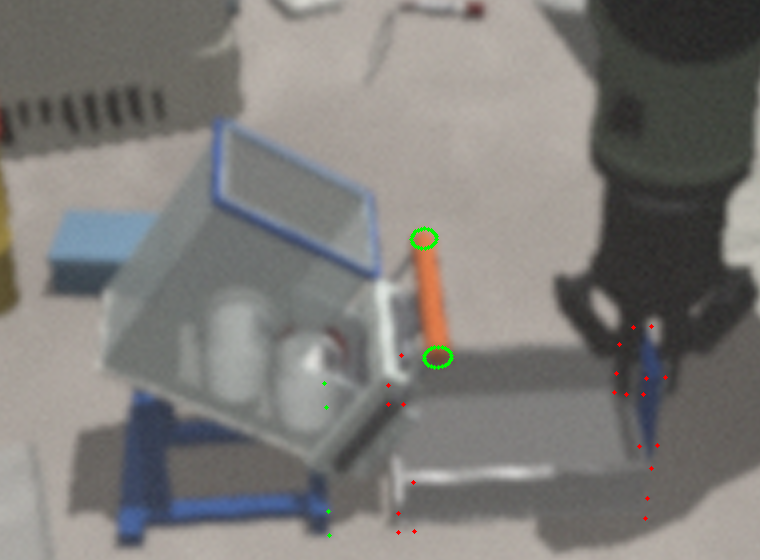

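```bash
python3 -m crank '{"travel":[[0.5,0,0],[1.2,-0.1,0],[1.9,-0.25,0],[2.6,-0.4,0],[3.2,-0.5,0],[3.6,-0.6,0],[3.8,-0.65,0],[3.8,-0.65,0]],"rot":[[0,0,0],[0,0,0],[0,0,0.3],[0,0,0.5],[0,0,0.5],[0,0,0.5],[0,0,0.5],[0,0,0.5]]}'
python3 -m crank '{"travel":[[0.15,-0.03,0],[0.3,-0.06,0],[0.3,-0.06,0]],"rot":[[0,0,0],[0,0,0],[0,0,0]]}'
```

```text
clock: 7.35
position: [0.4628, 0.0353, 0.1261]
tool_rot: [-3.133, -0.001, 1.361]
force: [-30.8, 7.0, 45.3]
grip_width: 0.0114
clock: 7.65
position: [0.4639, 0.0351, 0.1261]
tool_rot: [-3.129, -0.002, 1.361]
force: [-33.2, 8.4, 46.1]
grip_width: 0.011
```

```bash
python3 -m crank '{"travel":[[-0.3,0.06,0],[-0.6,0.13,0],[-0.6,0.13,0]],"rot":[[0,0,0],[0,0,0],[0,0,0]]}'
cat > look.py <<'E'
from workcell import bot
from h import *
import sys
tag=sys.argv[1]; hp=np.array([.634,-.004,-.218]); o={}
s=bot.observe();print(s['clock'],s['position'],s['tool_rot'],s['force'],s['grip_width'])
for n in('scene','side'):
    im=bot.grab_frame(n); c=bot.camera_model(n); o[n]=(c,im); k=4
    x0,y0,w,h=(240,130,190,145) if n=='scene' else (220,130,190,145)
    q=cv2.resize(im[y0:y0+h,x0:x0+w],None,fx=k,fy=k,interpolation=cv2.INTER_CUBIC)
    cv2.imwrite(f'pics/{tag}_{n}.png',q[:,:,::-1])
pickle.dump(o,open(f'{tag}.pkl','wb'))
E
python3 look.py L3
```

```text
clock: 7.95
position: [0.4632, 0.0354, 0.1261]
tool_rot: [-3.141, -0.0, 1.361]
force: [-4.5, 0.1, 11.5]
grip_width: 0.0112
7.95 [0.46315865 0.03539911 0.12611812] [-3.14124364e+00 -4.29440233e-04  1.36087964e+00] [-4.54778179  0.1196371  11.5028637 ] 0.0111594026495399
```

View pics/L3_scene.png

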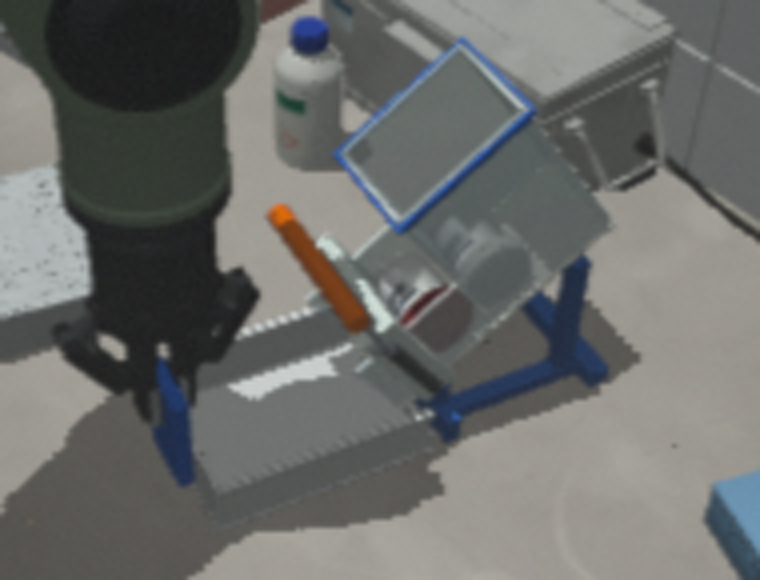

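View pics/L3_side.png

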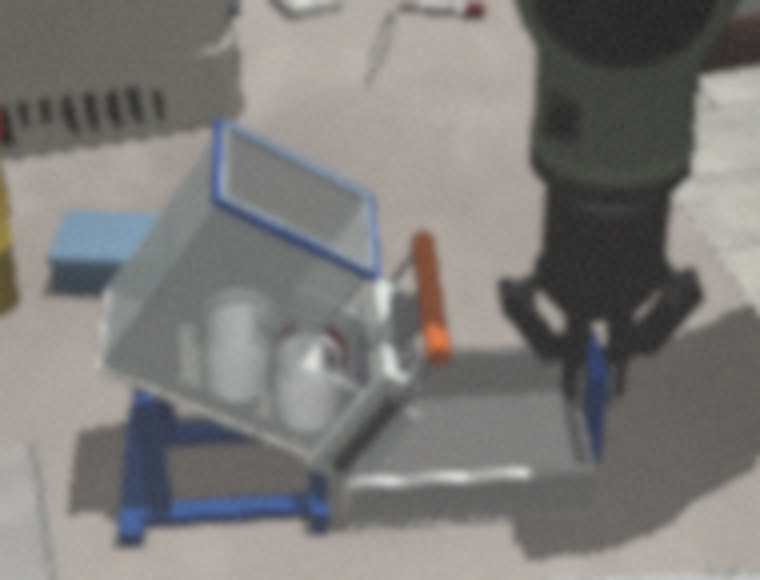

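```bash
python3 - <<'E'
from h import *
o=pickle.load(open('L3.pkl','rb'))
hp=np.array([.630,-.004,-.218])
th=lambda p:(p[:2]-hp[:2])@Rz(hp[2])[:2,:2]
def g(n,a,b,z=0):
    x0=240 if n=='scene' else 220
    return th(ray0(o[n][0],x0+a/4,130+b/4,z))
print('scene tray side bottom',g('scene',217,522),g('scene',437,455),'foot top corner',g('scene',445,416,.022),'foot bottom',g('scene',451,441))
print('side: tray wall top',g('side',350,488,.045),g('side',590,475,.045),'wall bottom',g('side',340,527),g('side',590,510),'foot',g('side',325,533),g('side',325,500,.022))
hs=.0
for n in('scene','side'):
    m=orange(o[n][1]); m[:,:290]=0; m[:,360:]=0; m[:150]=0;m[260:]=0
    x,r=fit(barpts(),[(o[n][0],msup(m),np.ones(24,bool))],hp); print(n,x,np.abs(r).max())
E
```

```text
scene tray side bottom [-0.16161286 -0.05704506] [-0.00414595 -0.06833635] foot top corner [ 0.00711524 -0.05608951] foot bottom [ 0.01065153 -0.06149412]
side: tray wall top [-0.01121092  0.06475125] [-0.16164419  0.06516713] wall bottom [-0.00338207  0.0553801 ] [-0.16609989  0.05305486] foot [0.00637189 0.05981015] [0.00516335 0.05181988]
scene [ 0.63546343 -0.00076473 -0.22914625] 2.3658246511886603
side [ 0.62828285 -0.01376143 -0.28623741] 17.128505242263344
```

```bash
python3 -m crank '{"travel":[[0,0,0],[0,0,0],[0,0,0],[0,0,0],[0,0,0.5],[0,0,2],[0,0,5],[0,0,9]],"rot":[[0,0,0],[0,0,0],[0,0,0],[0,0,0],[0,0,0],[0,0,0],[0,0,0],[0,0,0]]}' 0.2 50
python3 -m crank '{"travel":[[0,0,4],[0,0,8],[0,0,11],[0,0,12],[0,0,12]],"rot":[[0,0,0],[0,0,0],[0,0,0],[0,0,0],[0,0,0]]}'
python3 look.py L4
python3 - <<'E'
from workcell import bot
import cv2,pickle
c=bot.camera_model('wrist');im=bot.grab_frame('wrist')
pickle.dump((c,im),open('w4.pkl','wb'))
cv2.imwrite('pics/w4.png',im[:,:,::-1])
s=bot.observe();print(s['qpos'],s['position'],s['tool_rot'],s['force'])
E
```

```text
clock: 8.85
position: [0.4629, 0.0348, 0.2164]
tool_rot: [-3.14, 0.001, 1.361]
force: [0.4, 0.8, 0.8]
grip_width: 0.0513
clock: 9.35
position: [0.4638, 0.0353, 0.3368]
tool_rot: [3.14, -0.002, 1.362]
force: [-0.4, 0.1, 0.0]
grip_width: 0.0513
9.35 [0.46381579 0.03530208 0.33683465] [ 3.14012152e+00 -1.69019946e-03  1.36158200e+00] [-0.44987727  0.08364618  0.02715398] 0.05129428237402081
[-0.88133047  0.31395743  0.85470515  1.99593325 -0.28844727  0.95725436
 -0.09159491] [0.46315876 0.03515915 0.33486701] [-3.14019397e+00  7.87505001e-04  1.36113940e+00] [ 0.41822808  0.32477221 -0.1658307 ]
```

View pics/w4.png

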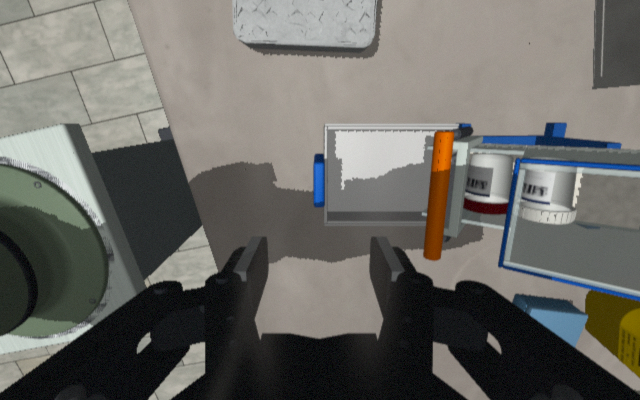

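View pics/L4_side.png

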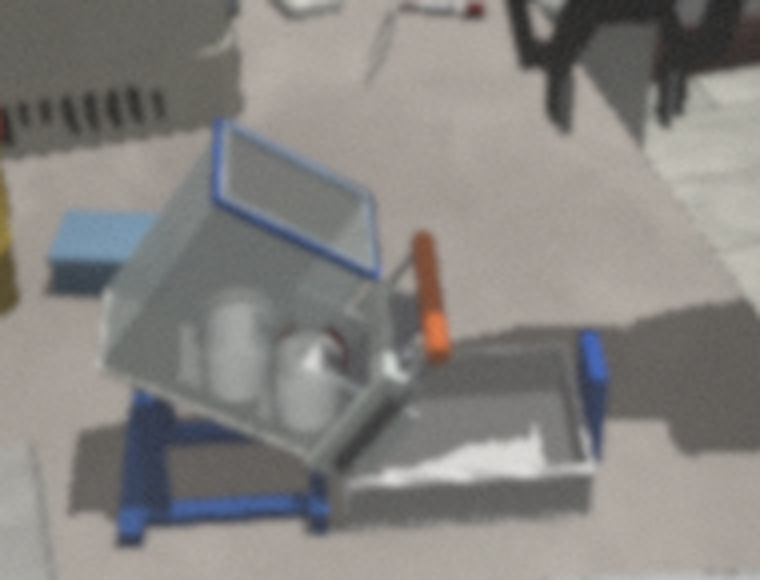

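View pics/L4_scene.png

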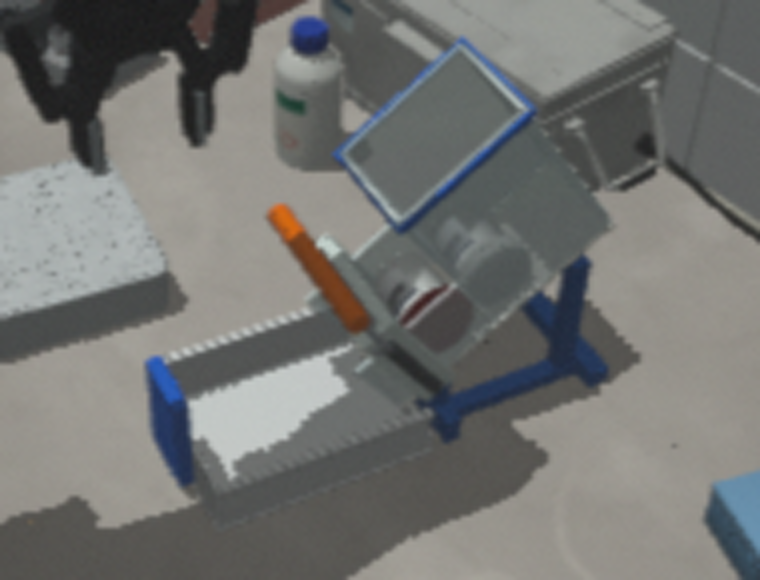

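```bash
python3 - <<'E'
from h import *
c,im=pickle.load(open('w4.pkl','rb'))
m=orange(im); v,u=np.nonzero(m); print(m.sum(),u.min(),u.max(),v.min(),v.max())
x,r=fit(barpts(),[(c,msup(m),np.ones(24,bool))],[.634,-.004,-.218]); print(x,np.round(r,1))
for a in [(442,131),(433,259)]: print('bar end',ray0(c,*a,.145))
for a in [(513,162),(500,266)]: print('rim front',ray0(c,*a,.2))
cor=[(325,124,.045),(327,224,.045)]
for a in cor: print('tray back',ray0(c,*a))
t=np.array([.549,.0166,-.21])
k=cv2.resize(im,None,fx=2,fy=2,interpolation=cv2.INTER_CUBIC)
for p,P,col in((x,np.r_[barpts(),box(0,.01,-.06,.06,0,.022)],(0,255,0)),(t,TRAY,(255,0,0))):
  for a,b in proj(c,place(p,P)): cv2.circle(k,(int(2*a+.5),int(2*b+.5)),2,col,-1)
cv2.imwrite('pics/w4f.png',k[180:580,580:1280][:,:,::-1])
E
```

```text
2229 424 453 131 259
[ 0.63469933 -0.00503826 -0.1921981 ] [0.6 1.7 1.8 1.7 1.8 1.5 1.6 0.8 1.1 1.6 1.2 0.8 0.6 1.5 1.8 2.  1.6 0.9
 0.  0.7 0.9 0.9 0.9 0.8]
bar end [0.57565461 0.06567471 0.145     ]
bar end [ 0.5556454  -0.05081704  0.145     ]
rim front [0.60006672 0.04257436 0.2       ]
rim front [ 0.58759957 -0.03483557  0.2       ]
tray back [0.48209688 0.08780857 0.045     ]
tray back [ 0.45995087 -0.03298708  0.045     ]
```

View pics/w4f.png

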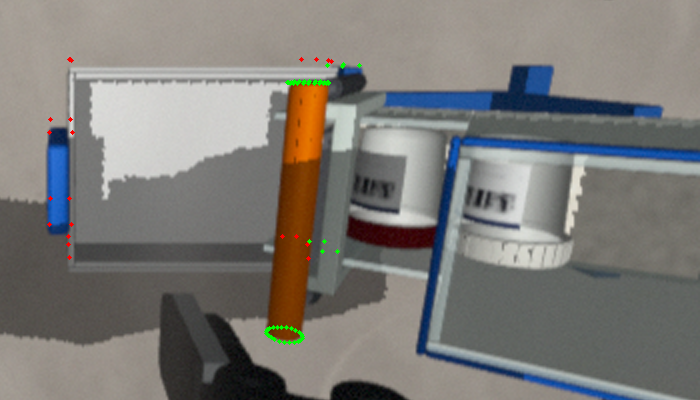

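The tray is against the foot bar: in the wrist view its end is at (459,124), with the foot bar end just beyond. It is square to within about 2°. Next I lean the tool 35° and open the jaws half way.

```bash
python3 -m crank '{"travel":[[0,0,-0.5],[0,0,-1.5],[0.2,-0.2,-2.5],[0.3,-0.4,-3.5],[0.5,-0.6,-4.5],[0.5,-0.6,-5],[0.5,-0.6,-5],[0.5,-0.6,-5]],"rot":[[-1.2,-5.9,0],[-2.4,-11.8,0],[-3.6,-17.6,0],[-4.8,-23.5,0],[-6,-29.4,0],[-7,-34.3,0],[-7,-34.3,0],[-7,-34.3,0]]}' 0
python3 - <<'E'
from workcell import bot
import numpy as np
from scipy.spatial.transform import Rotation as R
s=bot.observe();r=R.from_euler('xyz',s['tool_rot']).as_matrix();p=s['position'];print(s['qpos'],p);print(np.round(r,3))
h=-.2; X=np.array([np.cos(h),np.sin(h),0]); z=.574*X-np.array([0,0,.819])
print('want z',z,'y',.819*X+np.array([0,0,.574]))
tgt=np.array([.566,.009,.145])-.054*z
print('remaining',tgt-p, 'along',(tgt-p)@r[:,2],'perp',(tgt-p)@r[:,:2])
E
```

```text
clock: 10.3
position: [0.4622, 0.0208, 0.2825]
tool_rot: [2.606, 0.028, 1.344]
force: [0.4, -0.3, -0.5]
grip_width: 0.0427
[-1.06880934  0.24313258  0.86320647  2.3739816   0.53162141  0.16124832
 -0.99016655] [0.46218728 0.02084488 0.28254306]
[[ 0.225  0.841  0.492]
 [ 0.974 -0.179 -0.138]
 [-0.028  0.511 -0.859]]
want z [ 0.56255822 -0.1140362  -0.819     ] y [ 0.80267453 -0.16271018  0.574     ]
remaining [ 0.07343457 -0.00568693 -0.09331706] along 0.11712820001643615 perp [0.01360097 0.01513441]
```

```bash
cat > rem.py <<'E'
from workcell import bot
import numpy as np,sys
from scipy.spatial.transform import Rotation as R
s=bot.observe();r=R.from_euler('xyz',s['tool_rot']).as_matrix();p=s['position'];print(s['clock'],np.round(s['qpos'],3),p,np.round(s['force'],1),s['grip_width']);
h=-.2; X=np.array([np.cos(h),np.sin(h),0]); z=.574*X-np.array([0,0,.819]);y=.819*X+np.array([0,0,.574]);W=np.c_[np.cross(y,z),y,z]
print('z',np.round(r[:,2],3),'want',np.round(z,3),'rotvec deg needed',np.round(np.degrees(R.from_matrix(W@r.T).as_rotvec()),1))
b=np.array([.566,.009,.145]); g=p+.054*r[:,2]
print('grasp pt minus bar in want frame (x,y,z)',np.round((g-b)@W*1000,1),'mm')
E
python3 -m crank '{"travel":[[1,0,-1],[2,0,-2],[3,0,-3.5],[3.9,-0.2,-5.2],[3.9,-0.2,-5.2],[3.9,-0.2,-5.2]],"rot":[[0,0,0],[0,0,0],[0,0,0],[0,0,0],[0,0,0],[0,0,0]]}'
python3 rem.py
```

```text
clock: 10.9
position: [0.5012, 0.0181, 0.2295]
tool_rot: [2.608, 0.027, 1.343]
force: [0.0, -0.7, -0.4]
grip_width: 0.0428
10.9 [-0.538  0.356  0.295  2.322  1.468  0.172 -1.931] [0.50120841 0.01809537 0.22950526] [ 0.  -0.7 -0.4] 0.042834750935306753
z [ 0.49  -0.138 -0.861] want [ 0.563 -0.114 -0.819] rotvec deg needed [ 0.6 -4.7  1.7]
grasp pt minus bar in want frame (x,y,z) [ -6.   -9.2 -52.9] mm
```

```bash
python3 -m crank '{"travel":[[0.4,0.05,-0.25],[0.8,0.1,-0.5],[1.2,0.15,-0.75],[1.2,0.15,-0.75],[1.2,0.15,-0.75],[1.2,0.15,-0.75]],"rot":[[0.2,-1.6,0.6],[0.4,-3.2,1.2],[0.6,-4.7,1.7],[0.6,-4.7,1.7],[0.6,-4.7,1.7],[0.6,-4.7,1.7]]}'
python3 rem.py
```

```text
clock: 11.5
position: [0.5136, 0.0203, 0.2242]
tool_rot: [2.528, -0.001, 1.372]
force: [0.3, -0.6, 0.5]
grip_width: 0.0426
11.5 [-0.343  0.37   0.064  2.342  2.025  0.279 -2.458] [0.51359756 0.02029777 0.2241611 ] [ 0.3 -0.6  0.5] 0.042649317015450695
z [ 0.565 -0.113 -0.817] want [ 0.563 -0.114 -0.819] rotvec deg needed [-0.   0.2 -0.1]
grasp pt minus bar in want frame (x,y,z) [  0.7   1.7 -41.6] mm
```

```bash
python3 -m crank '{"travel":[[0,0,0],[0,0,0],[0,0,0],[0,0,0],[0,0,0],[0,0,0],[0,0,0],[0,0,0]],"rot":[[-4.52,0.9,6.54],[-9.04,1.8,13.08],[-13.56,2.7,19.62],[-18.08,3.6,26.16],[-22.6,4.5,32.7],[-27.12,5.4,39.24],[-31.64,6.3,45.78],[-36.16,7.2,52.32]]}'
python3 -m crank '{"travel":[[0,0,0],[0,0,0],[0,0,0],[0,0,0],[0,0,0],[0,0,0],[0,0,0],[0,0,0]],"rot":[[-4.52,0.9,6.54],[-9.04,1.8,13.08],[-13.56,2.7,19.62],[-18.08,3.6,26.16],[-22.6,4.5,32.7],[-27.12,5.4,39.24],[-31.64,6.3,45.78],[-36.16,7.2,52.32]]}'
python3 -m crank '{"travel":[[0,0,0],[0,0,0],[0,0,0],[0,0,0],[0,0,0],[0,0,0],[0,0,0]],"rot":[[-4.52,0.9,6.54],[-9.04,1.8,13.08],[-13.56,2.7,19.62],[-18.08,3.6,26.16],[-22.6,4.5,32.7],[-29.4,5.8,42.5],[-29.4,5.8,42.5]]}'
sed -i 's/^b=/for W2 in (W@np.diag([-1,-1,1]),): print("halfturn err",np.round(np.degrees(R.from_matrix(W2@r.T).as_rotvec()),1))\nb=/' rem.py
python3 rem.py
```

```text
clock: 12.3
position: [0.5138, 0.0208, 0.2244]
tool_rot: [2.844, 0.545, 2.412]
force: [-1.0, -0.3, -0.1]
grip_width: 0.0426
clock: 13.1
position: [0.5138, 0.0208, 0.2245]
tool_rot: [-2.731, 0.469, -2.571]
force: [-0.4, 0.1, -0.8]
grip_width: 0.0427
clock: 13.8
position: [0.5138, 0.0208, 0.2245]
tool_rot: [-2.528, -0.003, -1.764]
force: [0.6, 0.5, 0.3]
grip_width: 0.0427
13.8 [-0.685  0.419  0.495  2.356  2.653  0.161  0.03 ] [0.51383258 0.02075963 0.2245241 ] [0.6 0.5 0.3] 0.04272661275504977
z [ 0.565 -0.113 -0.817] want [ 0.563 -0.114 -0.819] rotvec deg needed [-101.2   20.4  146.9]
halfturn err [ 0.2  0.1 -0.4]
grasp pt minus bar in want frame (x,y,z) [  1.2   2.  -41.8] mm
```

```bash
python3 -m crank '{"travel":[[-0.8,0.16,1.15],[-1.6,0.32,2.3],[-1.6,0.32,2.3],[-1.6,0.32,2.3]],"rot":[[0,0,0],[0,0,0],[0,0,0],[0,0,0]]}'
python3 rem.py
```

```text
clock: 14.2
position: [0.4976, 0.0242, 0.248]
tool_rot: [-2.528, 0.002, -1.769]
force: [0.1, 0.9, -0.6]
grip_width: 0.0427
14.2 [-0.663  0.322  0.424  2.372  2.056  0.163  0.626] [0.49758572 0.02418495 0.24803756] [ 0.1  0.9 -0.6] 0.042669651987790054
z [ 0.565 -0.112 -0.817] want [ 0.563 -0.114 -0.819] rotvec deg needed [-101.5   20.3  147.3]
halfturn err [-0.1  0.2 -0.1]
grasp pt minus bar in want frame (x,y,z) [  1.5   1.9 -70.6] mm
```

```bash
python3 - <<'E'
from workcell import bot
from h import *
c=bot.camera_model('wrist');im=bot.grab_frame('wrist')
cv2.imwrite('pics/w5.png',im[:,:,::-1])
m=orange(im); print(m.sum())
x,r=fit(barpts(),[(c,msup(m),np.ones(24,bool))],[.634,-.004,-.2]); print(x,np.round(r,1)); print('bar',place(x,np.array([[-.07,0,.145]])))
E
```

```text
3824
[ 0.63472659 -0.00501062 -0.20729488] [-0.   0.1  0.5  1.   0.7  0.6  0.4  0.9  1.4  1.9  2.   1.6  0.8  0.8
  0.9  0.9  0.8  0.2 -0.1  0.3  0.8  1.   1.1  0.6]
bar [[0.56622521 0.00939632 0.145     ]]
```

View pics/w5.png

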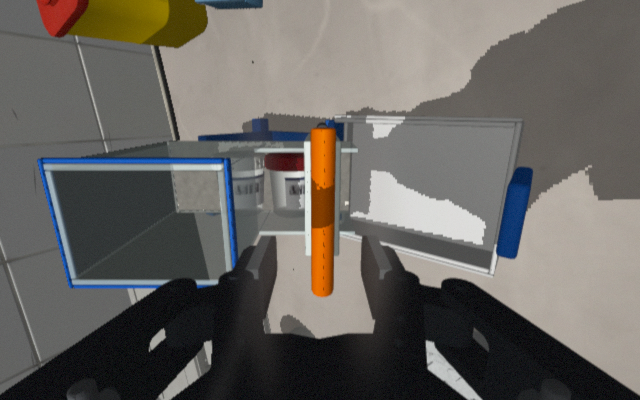

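The bar shows at (322,210) in the wrist view, midway between the open fingers. Advance and close.

```bash
python3 -m crank '{"travel":[[0.7,-0.14,-1.05],[1.4,-0.28,-2.1],[2.1,-0.42,-3.15],[2.8,-0.56,-4.2],[3.4,-0.68,-5.15],[3.8,-0.77,-5.8],[3.8,-0.77,-5.8],[3.8,-0.77,-5.8]],"rot":[[0,0,0],[0,0,0],[0,0,0],[0,0,0],[0,0,0],[0,0,0],[0,0,0],[0,0,0]]}'
python3 rem.py
python3 -m crank '{"travel":[[0,0,0],[0,0,0],[0,0,0],[0,0,0],[0,0,0],[0,0,0]],"rot":[[0,0,0],[0,0,0],[0,0,0],[0,0,0],[0,0,0],[0,0,0]]}' -1 70
python3 rem.py; python3 look.py L6
```

```text
clock: 15.05
position: [0.5357, 0.016, 0.189]
tool_rot: [-2.528, 0.001, -1.769]
force: [-0.0, -0.1, 0.5]
grip_width: 0.0428
15.05 [-0.339  0.479  0.096  2.312  2.321  0.298  0.395] [0.53573305 0.01598063 0.18901549] [-0.  -0.1  0.5] 0.0428311132237039
z [ 0.564 -0.113 -0.818] want [ 0.563 -0.114 -0.819] rotvec deg needed [-101.4   20.4  147.3]
halfturn err [-0.   0.1 -0.1]
grasp pt minus bar in want frame (x,y,z) [ 0.9 -0.1  0.1] mm
clock: 15.65
position: [0.5353, 0.0164, 0.1893]
tool_rot: [-2.529, 0.001, -1.768]
force: [-7.9, 1.2, 6.2]
grip_width: 0.0136
15.65 [-0.339  0.477  0.095  2.313  2.32   0.298  0.396] [0.53526215 0.01639528 0.18930828] [-7.9  1.2  6.2] 0.013587422375003832
z [ 0.564 -0.112 -0.818] want [ 0.563 -0.114 -0.819] rotvec deg needed [-101.4   20.3  147.3]
halfturn err [-0.1  0.1 -0.1]
grasp pt minus bar in want frame (x,y,z) [ 1.3 -0.4 -0.4] mm
15.65 [0.53526215 0.01639528 0.18930828] [-2.52869156e+00  1.38771107e-03 -1.76844189e+00] [-7.88762193  1.19635382  6.15948718] 0.013587422375003832
```

View pics/L6_scene.png

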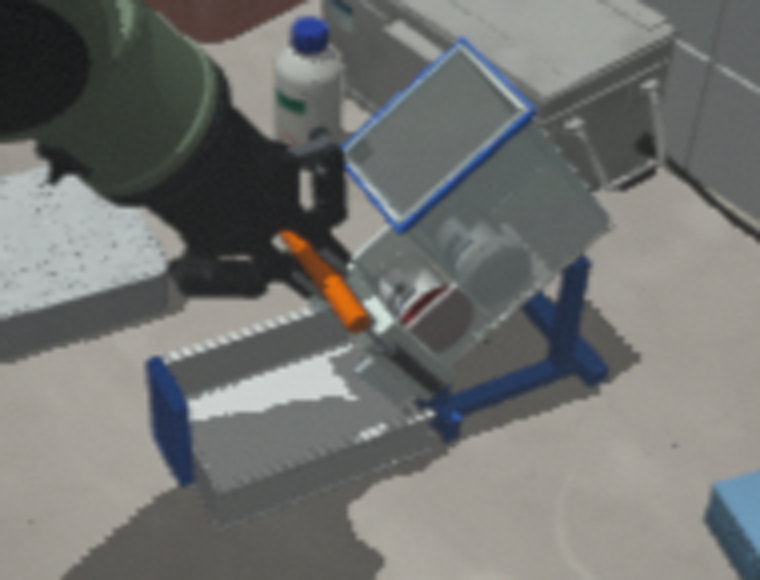

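```bash
python3 -m crank '{"travel":[[-0.3,0.06,0.43],[-0.8,0.16,1.16],[-1.3,0.26,1.9],[-1.8,0.37,2.62],[-2.3,0.47,3.35],[-2.8,0.57,4.07],[-3.3,0.67,4.8],[-3.55,0.72,5.16]],"rot":[[0,0,0],[0,0,0],[0,0,0],[0,0,0],[0,0,0],[0,0,0],[0,0,0],[0,0,0]]}'
python3 rem.py
python3 -m crank '{"travel":[[-0.08,0.02,0.12],[-0.16,0.03,0.24],[-0.16,0.03,0.24]],"rot":[[0,0,0],[0,0,0],[0,0,0]]}'
python3 rem.py; python3 look.py L7
```

```text
clock: 16.55
position: [0.4995, 0.0236, 0.2415]
tool_rot: [-2.528, 0.002, -1.769]
force: [1.5, -0.5, -10.8]
grip_width: 0.014
16.55 [-0.588  0.331  0.338  2.37   2.067  0.191  0.618] [0.49948184 0.0236223  0.2415076 ] [  1.5  -0.5 -10.8] 0.013984402851583474
z [ 0.565 -0.111 -0.818] want [ 0.563 -0.114 -0.819] rotvec deg needed [-101.4   20.3  147.3]
halfturn err [-0.1  0.1 -0.1]
grasp pt minus bar in want frame (x,y,z) [  1.3  -0.3 -64.1] mm
clock: 16.85
position: [0.4986, 0.0238, 0.2429]
tool_rot: [-2.529, 0.001, -1.769]
force: [8.4, 0.7, -20.1]
grip_width: 0.0142
16.85 [-0.599  0.328  0.348  2.371  2.046  0.188  0.638] [0.49857711 0.02381856 0.24289826] [  8.4   0.7 -20.1] 0.014213803794223542
z [ 0.564 -0.112 -0.818] want [ 0.563 -0.114 -0.819] rotvec deg needed [-101.3   20.4  147.3]
halfturn err [-0.   0.1 -0.1]
grasp pt minus bar in want frame (x,y,z) [  1.2  -0.3 -65.8] mm
16.85 [0.49857711 0.02381856 0.24289826] [-2.52893723e+00  1.01890287e-03 -1.76863969e+00] [  8.42674178   0.66375874 -20.09974406] 0.014213803794223542
```

View pics/L7_scene.png

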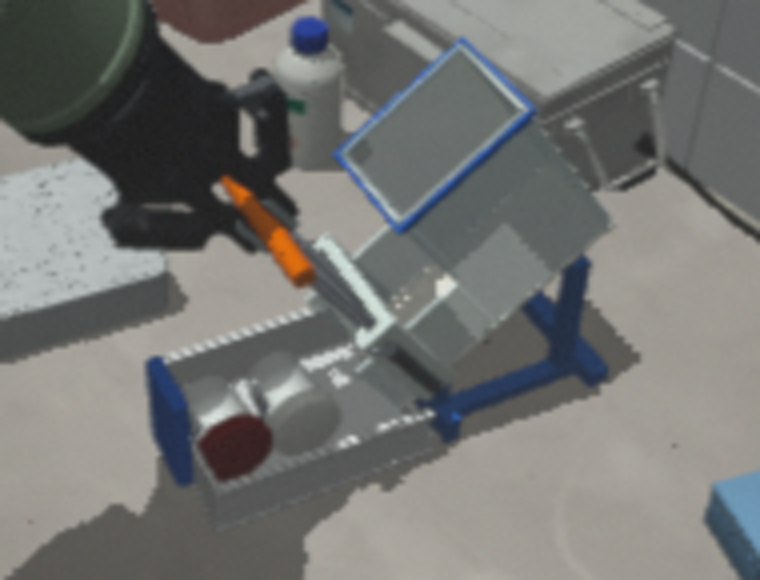

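View pics/L7_side.png

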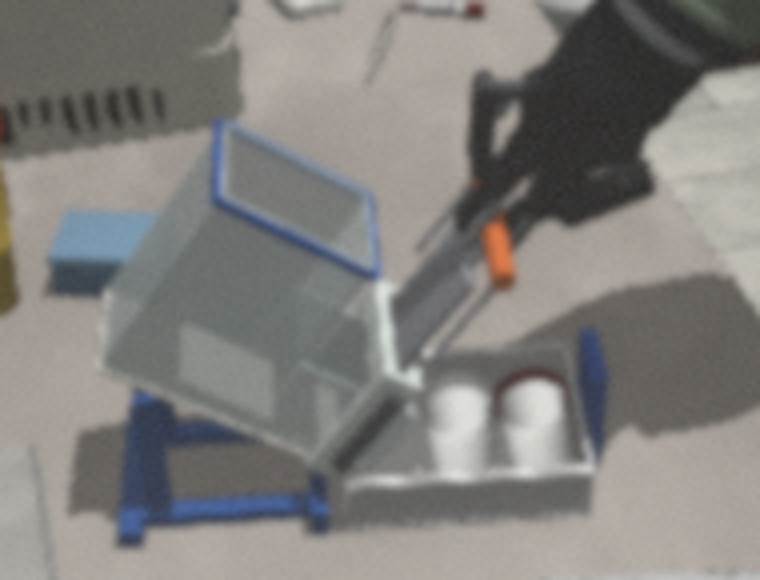

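Both cups are in the tray: lids at about (235,445) and (305,420) in the scene crop. The stop force is felt at about 22 N. I'll hold briefly, then ease the gate home.

```bash
python3 -m crank '{"travel":[[0,0,0],[0,0,0],[0,0,0],[0,0,0],[0,0,0],[0,0,0]],"rot":[[0,0,0],[0,0,0],[0,0,0],[0,0,0],[0,0,0],[0,0,0]]}'
python3 -m crank '{"travel":[[0.2,-0.04,-0.29],[0.48,-0.1,-0.7],[0.76,-0.15,-1.11],[1.04,-0.21,-1.51],[1.32,-0.27,-1.92],[1.6,-0.32,-2.33],[1.88,-0.38,-2.74],[2.16,-0.44,-3.15]],"rot":[[0,0,0],[0,0,0],[0,0,0],[0,0,0],[0,0,0],[0,0,0],[0,0,0],[0,0,0]]}'
python3 -m crank '{"travel":[[0.28,-0.06,-0.41],[0.56,-0.12,-0.82],[0.84,-0.17,-1.22],[1.1,-0.22,-1.6],[1.3,-0.27,-1.9],[1.45,-0.3,-2.11],[1.52,-0.31,-2.2],[1.52,-0.31,-2.2]],"rot":[[0,0,0],[0,0,0],[0,0,0],[0,0,0],[0,0,0],[0,0,0],[0,0,0],[0,0,0]]}'
python3 rem.py
```

```text
clock: 17.55
position: [0.4986, 0.0238, 0.2428]
tool_rot: [-2.529, 0.001, -1.769]
force: [6.1, 3.8, -16.9]
grip_width: 0.0138
clock: 18.35
position: [0.5204, 0.0193, 0.2111]
tool_rot: [-2.529, 0.001, -1.769]
force: [-1.7, 5.1, -8.8]
grip_width: 0.0138
clock: 19.15
position: [0.5353, 0.0163, 0.1894]
tool_rot: [-2.529, 0.002, -1.769]
force: [-8.8, 5.1, 2.5]
grip_width: 0.0136
19.15 [-0.321  0.476  0.072  2.312  2.295  0.304  0.424] [0.53530141 0.01626363 0.18938987] [-8.8  5.1  2.5] 0.013578392405137193
z [ 0.564 -0.112 -0.818] want [ 0.563 -0.114 -0.819] rotvec deg needed [-101.4   20.3  147.3]
halfturn err [-0.1  0.1 -0.1]
grasp pt minus bar in want frame (x,y,z) [ 1.2 -0.3 -0.4] mm
```

```bash
python3 -m crank '{"travel":[[0.08,-0.02,-0.12],[0.12,-0.02,-0.17],[0.12,-0.02,-0.17]],"rot":[[0,0,0],[0,0,0],[0,0,0]]}'
python3 -m crank '{"travel":[[0,0,0],[0,0,0],[0,0,0],[0,0,0],[-0.3,0.06,0.4],[-0.8,0.16,1.16],[-1.6,0.32,2.32],[-2.4,0.49,3.5]],"rot":[[0,0,0],[0,0,0],[0,0,0],[0,0,0],[0,0,0],[0,0,0],[0,0,0],[0,0,0]]}' 0
python3 -m crank '{"travel":[[-0.8,0.16,1.2],[-1.7,0.34,2.5],[-2.4,0.48,3.6],[-3.2,0.6,5],[-3.2,0.6,5]],"rot":[[0,0,0],[0,0,0],[0,0,0],[0,0,0],[0,0,0]]}'
python3 look.py L8
```

```text
clock: 19.45
position: [0.5357, 0.0162, 0.1888]
tool_rot: [-2.528, 0.002, -1.768]
force: [-43.2, 10.2, 48.7]
grip_width: 0.0136
clock: 20.25
position: [0.5121, 0.0207, 0.2237]
tool_rot: [-2.528, 0.002, -1.769]
force: [1.0, -0.2, 0.1]
grip_width: 0.0427
clock: 20.75
position: [0.4801, 0.0273, 0.2743]
tool_rot: [-2.527, 0.004, -1.769]
force: [-0.1, -0.3, -1.0]
grip_width: 0.0426
20.75 [0.48005146 0.02732735 0.27432649] [-2.52732809  0.00388921 -1.76857238] [-0.05315816 -0.2782706  -0.99095226] 0.042605668269421915
```

View pics/L8_scene.png

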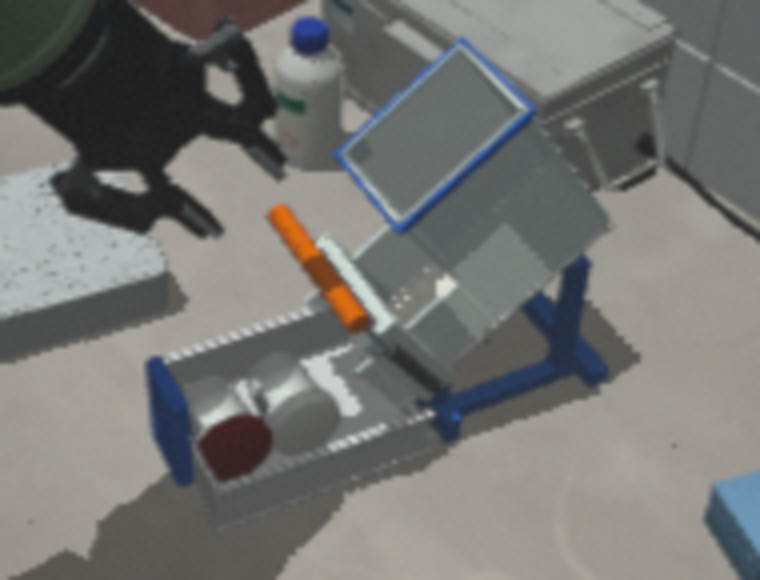

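View pics/L8_side.png

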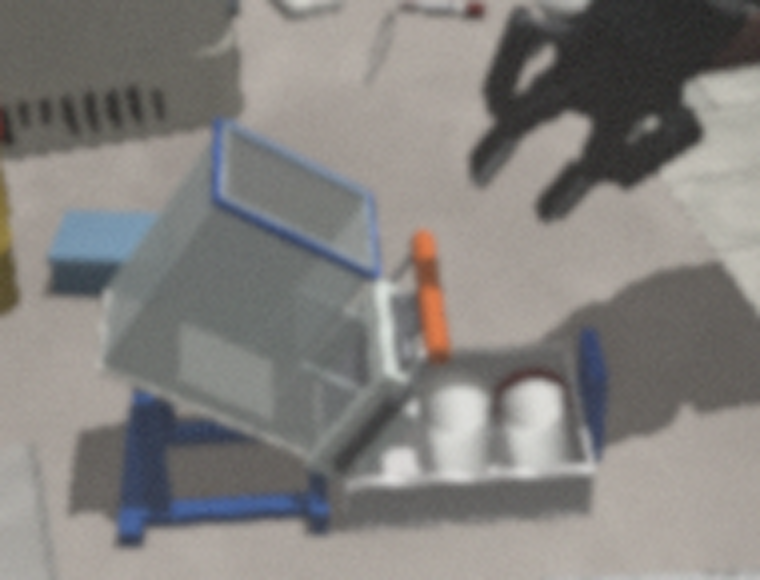

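The bar is back at its home pixels, both cups are still in the tray, and the tool is clear of everything. Handing in.

```bash
python3 - <<'E'
from workcell import bot
print(bot.job_done(), bot.observe()['clock'])
E
```

```text
the job is handed in; nothing more can be done
the job is handed in; nothing more can be done
```

I slid the tray against the foot bar, drew the gate to its stop until both cups had rolled in, then eased it home and handed in at about 21 s. The hand-in gave no verdict, so everything below comes from my own checks.

- **Tray:** the pictures show it against the foot bar, centred within about 4 mm and square within about 2°. My estimates of the remaining gap disagreed: 3 to 11 mm by calculation, near contact in the pictures. All of these are within the 17 mm allowed. I did not re-measure it after the cups landed, but it looked unchanged in the last pictures.
- **Gate:** I drew it about 65 mm and held it about 0.7 s. The force rose to about 22 N, well over the spring's 9 N, so it was on the stop. I returned it at about 0.05 m/s by the commanded steps. The final pictures show the bar at its home position and the gripper clear.
- **Cups:** both lie in the tray in the last two picture sets, in the same places.
- **Bystanders:** the bottle, carton and visible part of the foam tray were where they had been. I judged this by eye and did not measure it.
- **Wrist forces:** two wrist-force peaks were higher than planned. One was about 57 N when the tray met the foot bar, the other about 66 N when I pressed the gate home before letting go. Both are below the 120 N wrist limit.

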